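# Close the bat press and hold its draw bar at the index posts

## Task

A table-tennis bat is lying in the small glue press with the platen standing open. First swing the platen fully shut over the bat; only then grip the crossbar of the spring-return draw slide at the press's side, pull it out until the bar lines up with the two index posts, and finish while still holding it there with the gripper (let go and it springs back). Leave the bat in its bed and do not disturb the other things on the table.

Things in the scene. Friction and masses are not known exactly. Their poses are not given: they have to be found in the camera images.
- press: fixed bench glue press: grey base, x -88 to 78 mm, y -90 to 100 mm, with a plywood bed, top at z = 50 mm. Origin on the table below the bed's middle, z up. The y axis runs along the draw slide: the platen's hinge is on the +y side; a guide rail 30 mm wide, top at z = 30 mm, runs out on the -y side to y = -294 mm at x = 0
- bed (a point): middle of the bed's top face, 50 mm above the press's origin. Five 8 mm high locating pins stand around it on a circle of 80 mm radius
- platen (a joint): platen angle (rad): 0 shut and level, grows opening upward, starts 0.7 to 1.25. Aluminium plate 12 mm thick, press x -83 to 67 mm, from 3 to 181 mm from the hinge towards -y when shut. Hinge axis along press x at y = 98, z = 68 mm, in the plate's mid-thickness. Shut, its upper face is at z = 74 mm. Stiff hinge: stays where left; 3 to 8 N at the free edge moves it
- platen_knob (a point): centre of the top of the round black knob (26 mm diameter, top 30 mm off the plate's mid-plane) on the platen's upper face, 150 mm from the hinge axis, at press x = -8 mm; the plate's face beside it is bare, but for an 8 mm high, 12 mm wide rib towards the +x edge (press x = +44 to +56 mm)
- draw: spring-return slide. Origin: middle of its round steel crossbar (16 mm diameter, 80 mm long, along press x), 85 mm above the table. A 16 x 10 mm stem joins it to a 40 x 34 mm shoe (top 41 mm above the table) on the rail. Axes as the press's. Rests at press y = -160 mm, slides to -y by up to 100 mm; a spring pulls it back with 4 N at rest plus 0.8 N per 10 mm
- gate: the mark: two steel index posts (12 x 6 mm, tops 98 mm above the table), 61 mm to either side of the rail's middle line. Origin on the table midway between them, axes as the press's. It stands 35 to 85 mm further out (press -y) than the resting crossbar; the bar is on the mark when it lies in line between the posts, its middle at press y of this origin
- bat: table-tennis bat lying in the bed: round black blade 150 mm across, 10 mm thick, wooden handle 100 mm long, 30 mm wide, 22 mm thick, sticking out past the press's +x side. Origin in the middle of the blade's underside, x along the handle
- spare_bat: bystander: a second such bat on a small wooden block, on the table. Origin on the table below the blade's middle, x along the handle; 22 mm high
- tape_a: bystander: roll of black edge tape, ring 96 mm across, 12 mm high, lying flat; origin at the middle of its underside
- tape_b: bystander: smaller roll of tape, ring 84 mm across, 18 mm high, lying flat; origin at the middle of its underside
- scissors: bystander: scissors lying flat, 165 mm long, 10 mm high; origin at the pivot, x towards the points
- cutter: bystander: black cutter knife lying flat, 170 mm long, 18 mm high; origin below its middle, x towards the blade
- glue_pot: bystander: white round pot, 72 mm across, about 85 mm high; origin at the middle of its underside
- roller: bystander: hand roller lying flat, 176 mm long, 110 mm wide, 32 mm high; origin on the table, 50 mm behind the roller's axis, x from handle to roller
Things that resemble listed ones, but are neither listed nor needed, are in the scene too. What is shaped like the gate but orange is not meant.

How it is judged:
By the outcome, as a careful person would: the job done as asked, in the order asked, and still so for the second after the job is handed in, while the arm keeps its last pose, push and grip.
It also fails if it takes over 45 s, if anything falls off the work surface, if the arm or the gripper's body presses on something with over 40 N, if the wrist force passes 120 N, or if a joint passes its speed limit or range.

## Robot

A 6-joint arm with a two-finger parallel gripper is mounted at the origin on the work surface. World frame = base frame: x ahead of the robot, y to its left, z up, the work surface at z = 0. Lengths are in mm, angles in rad, forces in N, time in s.
With the tool pointing down it reaches from about 350 to 850 mm from the base axis. Payload 8.1 kg.
Tool frame: the origin (TCP) lies at the very end of the fingers, on their centre line; the grasp point (between the pads) lies 19 mm behind it; z points along the fingers, y is the line along which they close (so a half turn about z gives the same grasp; the last joint's range is limited). The gripper opens to 93 mm and grips with 3 to 60 N. Pads are 15 mm wide; open, the fingers measure 128 mm over their backs; the gripper's body (75 mm by 188 mm) begins 65 mm behind the grasp point.
Start: joints at [-1.331, 0.13, 1.488, -0, 1.523, -0.085], TCP at [191.492, -568.627, 218.635] pointing down, gripper open.
Joint ranges: [-2.96, 2.96], [-0.89, 2.26], [0.02, 2.5], [-1.34, 4.48], [0, 2.73], [-2.66, 2.66]. Speed limits (rad/s): [2.39, 2.39, 2.79, 3.14, 3.14, 3.14].

## Interface

Orientations are given as a unit quaternion [w, x, y, z].
In Python, from rig import r, viewer gives the robot as it stands. The module is installed in compiled form; this text tells all that it offers.
- The arm moves only by the tool move_arm, never from a script. Its argument "moves" is a list that holds one entry, the list of rows, each a list of 7 numbers: the shift along the tool's x, y, z in m, then the turn, a rotation vector about the tool's x, y, z in rad, then the gripper's target within -1 to 1 (shut at 1, half-way at 0, fully open at -1). In form: [[[dx, dy, dz, rx, ry, rz, fingers], ...]]. A call has 1 to 12 rows; each row shifts and turns the commanded pose from where the row before left it, along the tool's axes as they then stand; what a row does not reach is not made up. A row lasts 1/12 s, in which the tool goes at most 41.7 mm and 7.16 degrees, less where a joint would pass 70% of its speed; a pose out of reach is approached as far as the arm can. A call with a gripper value outside its range is refused whole. The fingers move at their own pace and stop on an object; "squeeze" is the grip in N (left out, the last holds). Time passes only in rows, so rows that do not move let the fingers close. It gives the time, the measured TCP pose, the force, the opening and the grip force at its end, in the units of the state.
- r.observe(): the state, without advancing time (a new reading comes with each control period).
- viewer.read_camera(name): name is "scene" or "top" or "wrist"; returns the picture (400x640x3 uint8, red, green, blue); there is no depth.
- viewer.camera_model(name): a dict with "mtx" (3x3 intrinsics, pixels), "world_to_cam" (4x4, takes a point from world to camera coordinates). Camera axes: x right, y up, looking along -z (the intrinsics and any distortion apply to the point x, -y, -z); pixel columns grow to the right and rows downward; lengths in mm; the calibration is good to about 2 mm. A picture is of the moment at which its call begins: read the wrist's pose just before it. camera_model takes no time and is no camera call; for the wrist camera it gives the pose at the moment of the call.
- r.hand_in(): hands the job in; it is judged then, once.
The state is a dict: "time": time; "qpos": joint angles; "dq": joint speeds; "joint_efforts": joint torques, N m; "tcp_pos": TCP position; "eef_rot": TCP orientation; "force": force on the tool from outside, world axes, zero at the start; "moment": the same for the moment, N m; "opening": opening from 0.0 (shut) to 1.0 (fully open); "grasp_force": force on a finger pad.
Only numpy, scipy, OpenCV 4.12 (cv2) and the standard library are available. Lean on these libraries where they do the work, as an engineer would, in place of code of your own. Each camera call takes 0.05 s, during which the arm holds its last target. There are 200 camera calls.

## Working session

There is one attempt and no reset: what is moved stays moved. The work goes in short steps, Python scripts to look and compute and a tool call to move; the robot and the scene stay as the last step left them, time stands still between calls to the robot, and variables do not carry over. Pictures are saved under pics/ and viewed, at most 10 in all, crops included, and the job is handed in when it is done.

Besides the shell and the picture viewer there is one more tool, called after "Emit:" as name(argument=value, ...), one argument or row to a line, values as JSON. move_arm: Moves the arm, as the interface text tells. Its arguments: {"type":"object","properties":{"moves":{"type":"array"},"squeeze":{"type":"number"}},"required":["moves"]}

```bash
mkdir -p pics
cat > h.py <<'E'
import numpy as np, cv2
from rig import r, viewer
def snap(n,f):
    im=viewer.read_camera(n); cv2.imwrite('pics/'+f,cv2.cvtColor(im,cv2.COLOR_RGB2BGR)); return im
def cam(n):
    m=viewer.camera_model(n); return np.array(m['mtx']),np.array(m['world_to_cam']),m
def proj(n,P):
    K,T,_=cam(n); P=np.atleast_2d(P); c=P@T[:3,:3].T+T[:3,3]; c=c*[1,-1,-1]; q=c@K.T; return q[:,:2]/q[:,2:]
def ray(n,uv,z):
    K,T,_=cam(n); d=np.linalg.inv(K)@[uv[0],uv[1],1]; d=d*[1,-1,-1]; R=T[:3,:3]; o=-R.T@T[:3,3]; d=R.T@d
    return o+d*(z-o[2])/d[2]
E
python3 - <<'E'
from h import *
snap('top','top1.png'); snap('scene','scene1.png')
print(r.observe()); print(cam('top')); print(cam('scene')[1])
E
```

```text
{'time': 0.1, 'qpos': array([-1.33141450e+00,  1.31082518e-01,  1.48917660e+00, -1.31750528e-05,
        1.52297766e+00, -8.54183984e-02]), 'dq': array([ 6.56936642e-04, -1.10657112e-03, -3.91295212e-03,  1.56129551e-04,
        4.83652329e-05, -7.00125598e-04]), 'joint_efforts': array([ 1.88323370e-04, -5.61345398e+01, -4.93093765e+01,  7.70039647e-02,
        2.91127997e-02, -6.38273673e-05]), 'tcp_pos': array([ 191.35653997, -568.13038806,  217.69078381]), 'eef_rot': array([-8.19122834e-04,  9.86841673e-01,  1.61687465e-01, -6.97816199e-05]), 'force': array([-0.3623431 , -0.3684945 , -0.86816315]), 'moment': array([ 0.02445958, -0.02205079,  0.04884348]), 'grasp_force': 0.0, 'opening': 1.001077489071324}
(array([[414.88918612,   0.        , 319.53441631],
       [  0.        , 414.88918612, 197.03180646],
       [  0.        ,   0.        ,   1.        ]]), array([[ 4.70048914e-03, -9.99988950e-01, -6.67654522e-05,
         7.23840518e+01],
       [ 9.91587899e-01,  4.65236335e-03,  1.29351436e-01,
        -5.36467112e+02],
       [-1.29349696e-01, -6.74218835e-04,  9.91598811e-01
[... 205 characters left out ...]
612, 197.03180646],
       [  0.        ,   0.        ,   1.        ]]), 'world_to_cam': array([[ 4.70048914e-03, -9.99988950e-01, -6.67654522e-05,
         7.23840518e+01],
       [ 9.91587899e-01,  4.65236335e-03,  1.29351436e-01,
        -5.36467112e+02],
       [-1.29349696e-01, -6.74218835e-04,  9.91598811e-01,
        -1.34275509e+03],
       [ 0.00000000e+00,  0.00000000e+00,  0.00000000e+00,
         1.00000000e+00]])})
[[ 4.89310310e-01  8.72102440e-01  3.57122450e-03 -3.00992553e+02]
 [-6.19770873e-01  3.44847928e-01  7.04956716e-01  2.72367530e+02]
 [ 6.13562943e-01 -3.47155931e-01  7.09241337e-01 -1.43207280e+03]
 [ 0.00000000e+00  0.00000000e+00  0.00000000e+00  1.00000000e+00]]
```

View pics/top1.png

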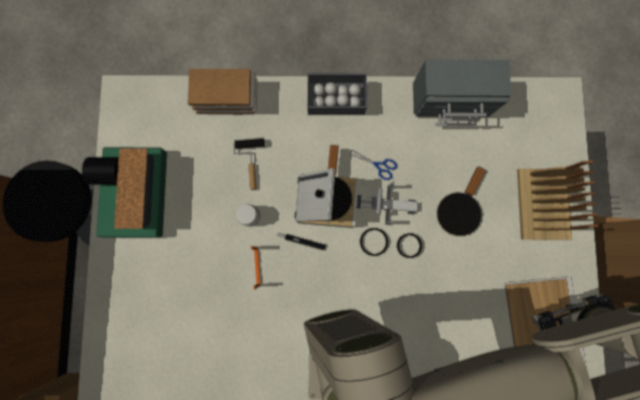

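View pics/scene1.png

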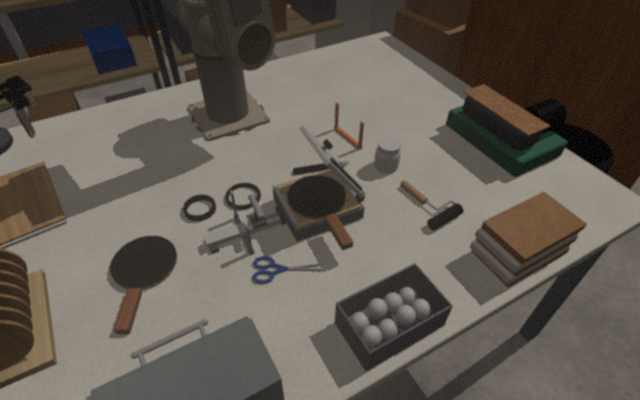

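The top view shows the press near pixel (325,195). Its hinge is on the left (world +y), the rail runs right to about (420,206), and the bat handle points up (world +x). The orange gate at (258,265) is a decoy. I'll zoom in on the press.

Run:
```python
import cv2, numpy as np
a=cv2.imread('pics/top1.png')[135:265,280:440]; b=cv2.imread('pics/scene1.png')[110:270,190:400]
cv2.imwrite('pics/c1.png',cv2.resize(a,None,fx=4.9,fy=4.6,interpolation=cv2.INTER_CUBIC) if 0 else cv2.resize(a,(736,598),interpolation=cv2.INTER_CUBIC))
cv2.imwrite('pics/c2.png',cv2.resize(b,(777,592),interpolation=cv2.INTER_CUBIC))
```

```text
(no output)
```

View pics/c1.png

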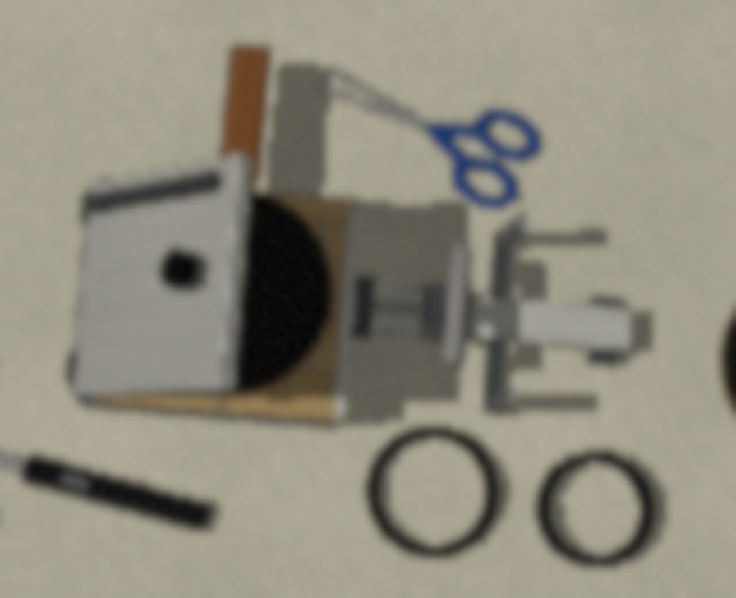

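View pics/c2.png

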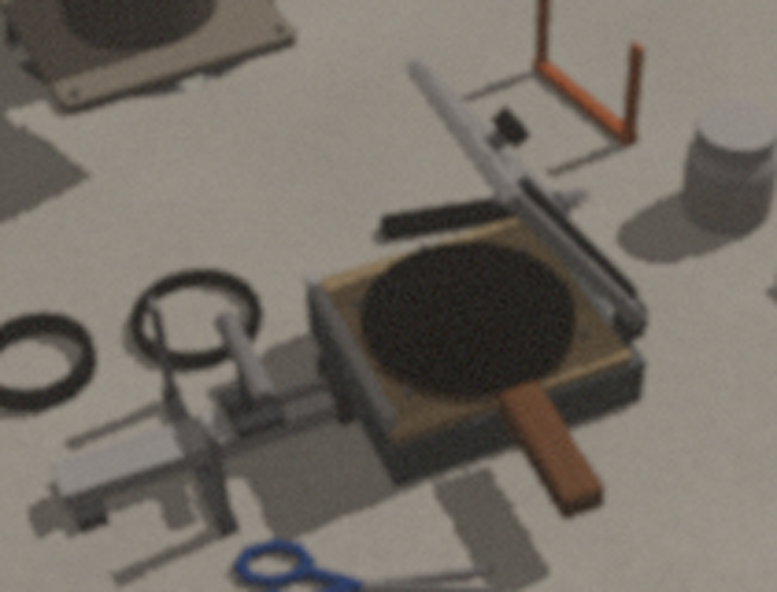

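The crops show the crossbar ends at top crop (457,245) and (452,362), the base's front edge from (352,203) to (343,415), the knob at (180,270), and the platen's free corners at (248,155) and (238,388). Next I fit the press pose, platen angle and gate distance to both views.

```bash
cat > fit.py <<'E'
from h import *
from scipy.optimize import least_squares
def plat(d,x,h,a): return [x,98-d*np.cos(a)-h*np.sin(a)*-1*(-1) if 0 else 98-d*np.cos(a)+h*np.sin(a),68+d*np.sin(a)+h*np.cos(a)]
def model(p):
    X,Y,yaw,a,g=p
    t=[[40,-160,85],[-40,-160,85],[78,-90,50],[-88,-90,50],plat(150,-8,30,a),plat(181,67,6,a),plat(181,-83,6,a),[15,-294,30],[-15,-294,30],[61,-160-g,98],[-61,-160-g,98]]
    s=[[-40,-160,85],[40,-160,85],[-88,-90,50],[78,-90,50],[78,100,50],plat(181,-83,6,a),[-61,-160-g,98],[61,-160-g,98]]
    c,S=np.cos(yaw),np.sin(yaw); R=np.array([[c,-S,0],[S,c,0],[0,0,1]])
    f=lambda q:np.array(q)@R.T+[X,Y,0]
    return np.vstack([proj('top',f(t)),proj('scene',f(s))])
top=np.array([[458,245],[452,362],[352,203],[343,415],[180,270],[248,155],[238,388],[632,303],[632,355],[518,220],[497,405]])/4.6+[280,135]
sc=np.array([[225,318],[262,395],[312,280],[395,440],[640,360],[415,65],[152,300],[205,448]])/3.7+[190,110]
obs=np.vstack([top,sc])
if __name__=='__main__':
    s=least_squares(lambda p:(model(p)-obs).ravel(),[540,60,0,1,60],loss='soft_l1',x_scale=[100,100,.1,.1,10])
    print(s.x); print((model(s.x)-obs).round(1))
E
python3 fit.py
```

```text
[ 5.31182589e+02  4.51357618e+01 -8.81346717e-02  9.20282263e-01
  4.07864248e+01]
[[ 0.1  0.6]
 [-0.5 -0.1]
 [ 1.3 -2. ]
 [-0.8  2. ]
 [-0.3 -0.8]
 [ 0.3 -0.5]
 [-2.1  0.1]
 [-0.5  1.5]
 [-1.1 -0.8]
 [ 0.9  0.1]
 [ 2.8 -2. ]
 [-0.3 -0.3]
 [ 0.2  1.1]
 [-2.7 -0.2]
 [-1.3  0.6]
 [ 2.3 -1.4]
 [-2.3  0. ]
 [ 0.2  0.1]
 [ 1.  -5.2]]
```

Both views agree to within a few pixels, about 3 mm each in the top view. I turn the tool to match the press, close the fingers and hover over the press for a closer look with the wrist camera.

Emit:
move_arm(
  moves=[
    [[0,0,-0.028,0,0,0.1,1],[0,0,-0.028,0,0,0.1,1],[0,0,-0.028,0,0,0.1,1],[0,0,-0.028,0,0,0.1,1],[0.018,-0.035,0,0,0,0,1],[0.018,-0.035,0,0,0,0,1],[0.018,-0.035,0,0,0,0,1],[0.018,-0.035,0,0,0,0,1],[0.018,-0.035,0,0,0,0,1],[0.018,-0.035,0,0,0,0,1],[0.018,-0.035,0,0,0,0,1],[0.018,-0.035,0,0,0,0,1]],
  ],
  squeeze=20,
)

```text
time: 1.1
tcp_pos: [356.5, -298.4, 330.3]
eef_rot: [-0.0, 0.999, -0.038, -0.0]
force: [1.4, 0.6, 0.5]
opening: 0.186
grasp_force: 0.0
```

Emit:
move_arm(
  moves=[
    [[0.018,-0.035,0,0,0,0,1],[0.018,-0.035,0,0,0,0,1],[0.018,-0.035,0,0,0,0,1],[0.018,-0.035,0,0,0,0,1],[0.018,-0.035,0,0,0,0,1],[0.018,-0.035,0,0,0,0,1],[0.018,-0.035,0,0,0,0,1],[0,0,0,0,0,0,1],[0,0,0,0,0,0,1]],
  ],
)

```text
time: 1.85
tcp_pos: [500.5, -63.4, 329.8]
eef_rot: [-0.0, 0.999, -0.036, -0.001]
force: [-0.3, 0.5, -0.6]
opening: 0.009
grasp_force: 0.0
```

Run:
```python
from h import *
s=r.observe(); print(s['time'],s['tcp_pos'],s['eef_rot'],s['force'],s['opening'])
np.savez('w1.npz',K=cam('wrist')[0],T=cam('wrist')[1]); print(cam('wrist')[2]); snap('wrist','w1.png')
```

```text
1.85 [500.49258838 -63.39981483 329.84352914] [-1.70190538e-04  9.99369001e-01 -3.55099605e-02 -7.83822101e-04] [-0.32824458  0.51181329 -0.56280819] 0.008907556709601673
{'mtx': array([[298.00918172,   0.        , 318.00036445],
       [  0.        , 298.00918172, 196.04262204],
       [  0.        ,   0.        ,   1.        ]]), 'world_to_cam': array([[-7.12720633e-02, -9.97456725e-01, -6.11939382e-04,
        -2.77656973e+01],
       [ 9.68230441e-01, -6.90362854e-02, -2.40341018e-01,
        -4.33724737e+02],
       [ 2.39687519e-01, -1.77220986e-02,  9.70688323e-01,
        -6.16803476e+02],
       [ 0.00000000e+00,  0.00000000e+00,  0.00000000e+00,
         1.00000000e+00]])}
```

View pics/w1.png

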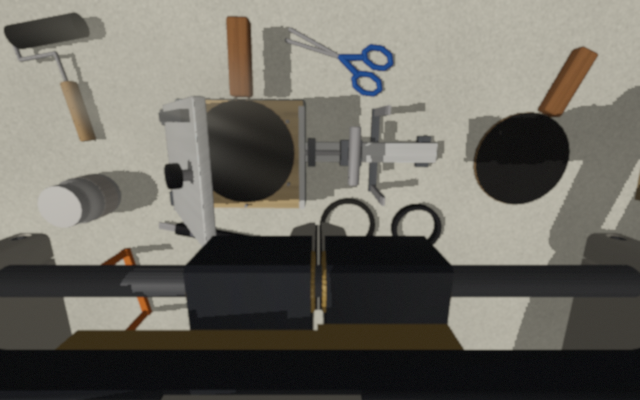

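The wrist view shows the rail level at row 152, ending at column 437. The bar runs from (355,127) to (354,186) and the base edge is at column 304. I zoom in on the slide and gate.

Run:
```python
import cv2
a=cv2.imread('pics/w1.png')[90:215,290:450]; cv2.imwrite('pics/c3.png',cv2.resize(a,(752,588),interpolation=cv2.INTER_CUBIC))
```

```text
(no output)
```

View pics/c3.png

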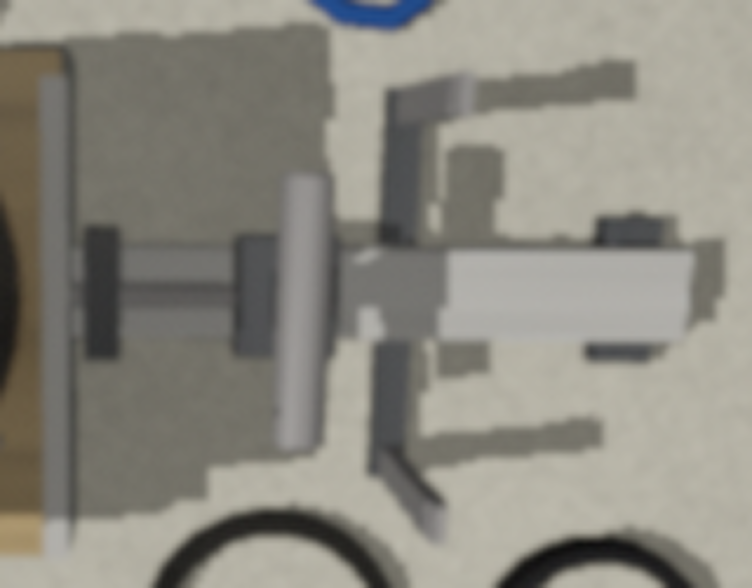

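Post tops are at crop (466,93) and (434,526), the bar axis runs from (308,177) to (299,448), and the rail end is at (692,252) and (687,338). I refit with these added.

```bash
cat > fit2.py <<'E'
from fit import *
d=np.load('w1.npz')
w=np.array([[308,177],[299,448],[692,252],[687,338],[466,93],[434,526]])/4.7+[290,90]
w=np.vstack([w,[[174,176]]])
def pw(P):
    c=(P@d['T'][:3,:3].T+d['T'][:3,3])*[1,-1,-1]; q=c@d['K'].T; return q[:,:2]/q[:,2:]
def mw(p):
    X,Y,yaw,a,g=p; P=np.array([[40,-160,85],[-40,-160,85],[15,-294,30],[-15,-294,30],[61,-160-g,98],[-61,-160-g,98],plat(150,-8,30,a)])
    c,S=np.cos(yaw),np.sin(yaw); R=np.array([[c,-S,0],[S,c,0],[0,0,1]]); return pw(P@R.T+[X,Y,0])
s=least_squares(lambda p:np.r_[(model(p)-obs).ravel(),2*(mw(p)-w).ravel()],[531,45,-.08,.92,41],loss='soft_l1',x_scale=[100,100,.1,.1,10])
print(s.x); print((mw(s.x)-w).round(1)); print((model(s.x)-obs)[:8].round(1).tolist())
s=least_squares(lambda p:(mw(p)-w).ravel(),[531,45,-.08,.92,41],x_scale=[100,100,.1,.1,10])
print(s.x); print((mw(s.x)-w).round(1))
X,Y,yaw=s.x[:3]
def W(p): return np.array([X+p[0]*np.cos(yaw)-p[1]*np.sin(yaw),Y+p[0]*np.sin(yaw)+p[1]*np.cos(yaw)])
print('bar',W([0,-160]),'gate',W([0,-160-s.x[4]]),'rest tip',W([-45,60]),W([-45,35]),W([-45,-25]))
E
python3 fit2.py
```

```text
[ 5.30161272e+02  4.45630253e+01 -8.19138236e-02  9.21943690e-01
  3.99394702e+01]
[[ 0.1 -1.3]
 [-0.3 -0.4]
 [ 0.5 -0.1]
 [-0.5  1. ]
 [-0.4  0.2]
 [ 0.4  0.2]
 [-0.   0. ]]
[[0.2, 0.6], [-0.2, -0.1], [1.4, -1.8], [-0.5, 2.2], [-0.1, -0.4], [0.3, -0.2], [-1.8, 0.5], [-0.3, 1.3]]
[ 5.29906676e+02  4.45065189e+01 -8.08834957e-02  9.22472448e-01
  3.98431643e+01]
[[ 0.1 -1.2]
 [-0.2 -0.3]
 [ 0.5 -0.1]
 [-0.5  1. ]
 [-0.4  0.2]
 [ 0.5  0.2]
 [ 0.   0.3]]
bar [ 516.97942249 -114.97039521] gate [ 513.76028078 -154.68330075] rest tip [489.90151359 107.94615162] [487.88163028  83.02788379] [483.03391032  23.22404101]
```

The wrist-only and combined fits agree: press at (530, 44.5), yaw -0.081, platen angle 0.92, gate 40 mm out. I position the closed fingers above the platen's upper face beside the knob, at press x = -45.

Emit:
move_arm(
  moves=[
    [[-0.004,-0.0285,0,0,0,0.01,1],[-0.004,-0.0285,0,0,0,0,1],[-0.004,-0.0285,0,0,0,0,1],[-0.004,-0.0285,0,0,0,0,1],[-0.004,-0.0285,0,0,0,0,1],[-0.004,-0.0285,0,0,0,0,1],[0,0,0.027,0,0,0,1],[0,0,0.027,0,0,0,1],[0,0,0.027,0,0,0,1],[0,0,0.027,0,0,0,1],[0,0,0.027,0,0,0,1],[0,0,0,0,0,0,1]],
  ],
)

```text
time: 2.9
tcp_pos: [487.0, 104.9, 189.5]
eef_rot: [0.001, 0.999, -0.044, -0.005]
force: [-1.7, -0.0, -1.0]
opening: 0.006
grasp_force: 0.0
```

Emit:
move_arm(
  moves=[
    [[0,0.008,0.004,0,0,0,1],[0,0.008,0.004,0,0,0,1],[0,0.008,0.004,0,0,0,1],[0,0.0065,0.005,0,0,0,1],[0,0.0065,0.005,0,0,0,1],[0,0.005,0.005,0,0,0,1],[0,0.005,0.005,0,0,0,1]],
  ],
)

```text
time: 3.48
tcp_pos: [487.1, 59.5, 164.0]
eef_rot: [-0.0, 0.999, -0.043, 0.001]
force: [1.0, 0.3, 3.9]
opening: 0.005
grasp_force: 1.3
```

Emit:
move_arm(
  moves=[
    [[0,0.0045,0.0055,0,0,0,1],[0,0.0045,0.0055,0,0,0,1],[0,0.004,0.006,0,0,0,1],[0,0.004,0.006,0,0,0,1],[0,0.0033,0.0062,0,0,0,1],[0,0.0033,0.0062,0,0,0,1],[0,0.0027,0.0065,0,0,0,1],[0,0.0027,0.0065,0,0,0,1],[0,0.002,0.0067,0,0,0,1],[0,0.002,0.0067,0,0,0,1]],
  ],
)

```text
time: 4.32
tcp_pos: [483.5, 27.1, 101.0]
eef_rot: [0.0, 0.999, -0.043, -0.0]
force: [-0.4, -1.0, 2.5]
opening: 0.004
grasp_force: 0.9
```

Emit:
move_arm(
  moves=[
    [[0,0.0015,0.007,0,0,0,1],[0,0.001,0.006,0,0,0,1],[0,0.0005,0.005,0,0,0,1],[0,0,0,0,0,0,1]],
  ],
)

```text
time: 4.65
tcp_pos: [482.5, 24.4, 82.3]
eef_rot: [-0.0, 0.999, -0.043, -0.001]
force: [0.2, -0.2, 0.0]
opening: 0.005
grasp_force: 0.0
```

Emit:
move_arm(
  moves=[
    [[0,0,0.003,0,0,0,1],[0,0,0.003,0,0,0,1],[0,0,0.002,0,0,0,1],[0,0,0,0,0,0,1]],
  ],
)

```text
time: 4.98
tcp_pos: [483.4, 24.5, 75.5]
eef_rot: [-0.0, 0.999, -0.043, -0.0]
force: [0.0, 0.5, -0.5]
opening: 0.004
grasp_force: 0.0
```

Emit:
move_arm(
  moves=[
    [[0,0,0.001,0,0,0,1],[0,0,0,0,0,0,1]],
  ],
)

```text
time: 5.15
tcp_pos: [483.5, 24.4, 74.8]
eef_rot: [-0.0, 0.999, -0.043, 0.0]
force: [0.2, 0.2, -0.2]
opening: 0.008
grasp_force: 0.0
```

Emit:
move_arm(
  moves=[
    [[0,0,0.001,0,0,0,1],[0,0,0,0,0,0,1]],
  ],
)

```text
time: 5.32
tcp_pos: [483.6, 24.4, 74.3]
eef_rot: [-0.0, 0.999, -0.043, 0.0]
force: [-2.0, 0.0, 4.6]
opening: 0.007
grasp_force: 2.1
```

Emit:
move_arm(
  moves=[
    [[0,0,0.001,0,0,0,1],[0,0,0,0,0,0,1]],
  ],
)

```text
time: 5.48
tcp_pos: [483.7, 24.4, 74.2]
eef_rot: [-0.0, 0.999, -0.043, 0.0]
force: [-6.5, 0.5, 13.3]
opening: 0.003
grasp_force: 6.9
```

Emit:
move_arm(
  moves=[
    [[0,0,0.001,0,0,0,1],[0,0,0,0,0,0,1]],
  ],
)

```text
time: 5.65
tcp_pos: [483.7, 24.4, 74.1]
eef_rot: [-0.0, 0.999, -0.043, 0.0]
force: [-12.0, 0.5, 23.2]
opening: 0.01
grasp_force: 11.4
```

The contact is hard at z = 74, so the platen is shut. I lift off, open to about 60 mm and go above the crossbar.

Emit:
move_arm(
  moves=[
    [[0,0,-0.01,0,0,0,1],[0,0,-0.025,0,0,0,1],[0,0,-0.03,0,0,0,1],[0,0,-0.03,0,0,0,1],[0.009,0.0272,0,0,0,0,-0.3],[0.009,0.0272,0,0,0,0,-0.3],[0.009,0.0272,0,0,0,0,-0.3],[0.009,0.0272,0,0,0,0,-0.3],[0.0085,0.0272,0,0,0,0,-0.3],[0,0,0,0,0,0,-0.3],[0,0,0,0,0,0,-0.3]],
  ],
)

```text
time: 6.57
tcp_pos: [516.2, -116.1, 166.7]
eef_rot: [-0.0, 0.999, -0.044, -0.0]
force: [-0.9, -0.1, 0.0]
opening: 0.456
grasp_force: 0.0
```

Run:
```python
from h import *
s=r.observe(); print(s['time'],s['tcp_pos'],s['eef_rot'],s['force'],s['opening'])
np.savez('w2.npz',K=cam('wrist')[0],T=cam('wrist')[1]); a=snap('wrist','w2.png'); b=snap('scene','s2.png')[110:270,190:400]
cv2.imwrite('pics/c4.png',cv2.cvtColor(np.vstack([a,np.pad(cv2.resize(b,(262,200),interpolation=cv2.INTER_CUBIC),((0,0),(0,378),(0,0)))]),cv2.COLOR_RGB2BGR))
```

```text
6.5667 [ 516.23256398 -116.13235533  166.68758819] [-1.04284061e-04  9.99036219e-01 -4.38931669e-02 -1.14625229e-04] [-0.87504924 -0.09463771  0.02986513] 0.45647532232176474
```

View pics/c4.png

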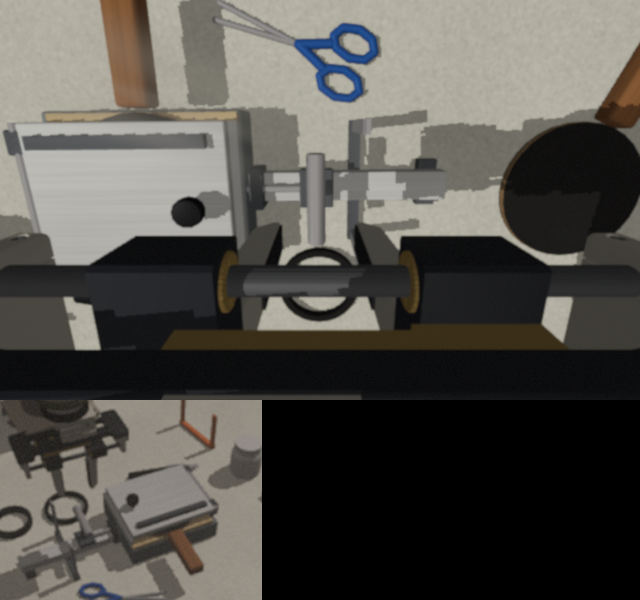

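The platen is shut with the bat in its bed. The bar lies at column 316, from row 154 to 243, centred between the fingers at column 318. I check this numerically against the fit.

Run:
```python
from h import *
X,Y,yaw=530,44.5,-.081
c,s=np.cos(yaw),np.sin(yaw)
for uv in [(316,155),(315.5,243)]:
    p=ray('wrist',uv,85)-[X,Y,0]; print(c*p[0]+s*p[1],-s*p[0]+c*p[1])
p=r.observe()['tcp_pos']-[X,Y,0]; print(c*p[0]+s*p[1],-s*p[0]+c*p[1])
```

```text
38.3710010896702 -158.42473132219928
-39.26459360872378 -157.4868676509725
-1.0657692681920299 -159.57936278251208
```

Emit:
move_arm(
  moves=[
    [[0.001,-0.001,0.02,0,0,0,-0.3],[0,0,0.02,0,0,0,-0.3],[0,0,0.02,0,0,0,-0.3],[0,0,0.02,0,0,0,-0.3],[0,0,0.015,0,0,0,-0.3],[0,0,0.005,0,0,0,-0.3],[0,0,0,0,0,0,-0.3]],
  ],
)

```text
time: 7.25
tcp_pos: [516.0, -112.6, 65.3]
eef_rot: [-0.001, 0.999, -0.042, -0.001]
force: [0.1, 0.3, 0.0]
opening: 0.649
grasp_force: 0.0
```

Emit:
move_arm(
  moves=[
    [[0,0,0,0,0,0,1],[0,0,0,0,0,0,1],[0,0,0,0,0,0,1],[0,0,0,0,0,0,1],[0,0,0,0,0,0,1],[0,0,0,0,0,0,1],[0,0,0,0,0,0,1],[0,0,0,0,0,0,1]],
  ],
  squeeze=40,
)

```text
time: 7.92
tcp_pos: [517.4, -114.2, 67.0]
eef_rot: [0.0, 0.999, -0.043, 0.0]
force: [-0.7, -0.3, 0.5]
opening: 0.159
grasp_force: 40.0
```

The bar is gripped at 40 N, 15 mm between the pads. I pull out 40 mm along the rail.

Emit:
move_arm(
  moves=[
    [[0,0.004,0,0,0,0,1],[0,0.005,0,0,0,0,1],[0,0.005,0,0,0,0,1],[0,0.006,0,0,0,0,1],[0,0.006,0,0,0,0,1],[0,0.006,0,0,0,0,1],[0,0.005,0,0,0,0,1],[0,0.003,0,0,0,0,1],[0,0,0,0,0,0,1],[0,0,0,0,0,0,1],[0,0,0,0,0,0,1]],
  ],
)

```text
time: 8.83
tcp_pos: [514.3, -153.1, 67.0]
eef_rot: [-0.001, 0.999, -0.043, 0.0]
force: [2.0, 6.6, 1.7]
opening: 0.161
grasp_force: 40.0
```

Run:
```python
from h import *
s=r.observe(); print(s['time'],s['tcp_pos'],s['force'],s['opening'],s['grasp_force'])
np.savez('w3.npz',K=cam('wrist')[0],T=cam('wrist')[1]); a=snap('wrist','w3.png'); b=snap('scene','s3.png'); t=snap('top','t3.png')
A=cv2.resize(a[80:280,240:480],(720,600),interpolation=cv2.INTER_CUBIC)
cv2.imwrite('pics/c5.png',cv2.cvtColor(A,cv2.COLOR_RGB2BGR))
B=cv2.resize(b[160:260,190:290],(400,400),interpolation=cv2.INTER_CUBIC);C=cv2.resize(t[160:240,340:420],(400,400),interpolation=cv2.INTER_CUBIC)
cv2.imwrite('pics/c6.png',cv2.cvtColor(np.hstack([B,C]),cv2.COLOR_RGB2BGR))
```

```text
8.8333 [ 514.31848313 -153.109953     66.99586196] [1.99575698 6.63416969 1.67875065] 0.16064472762731605 39.999123215675354
```

View pics/c5.png

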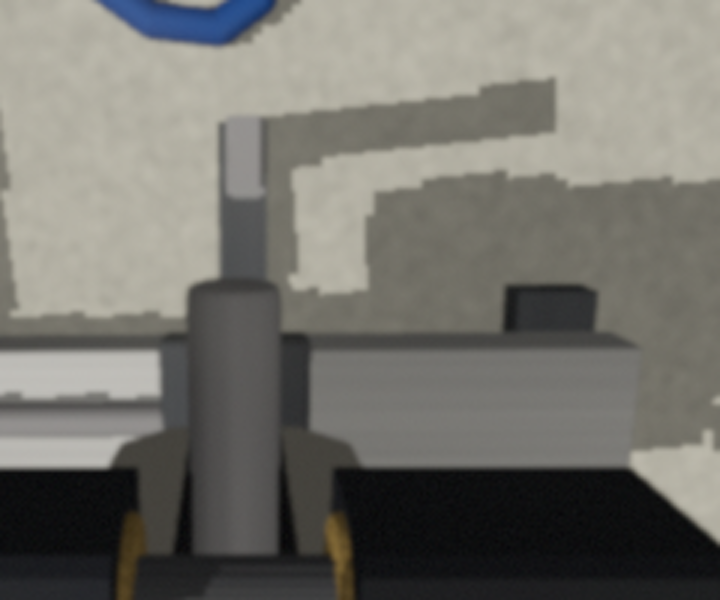

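View pics/c6.png

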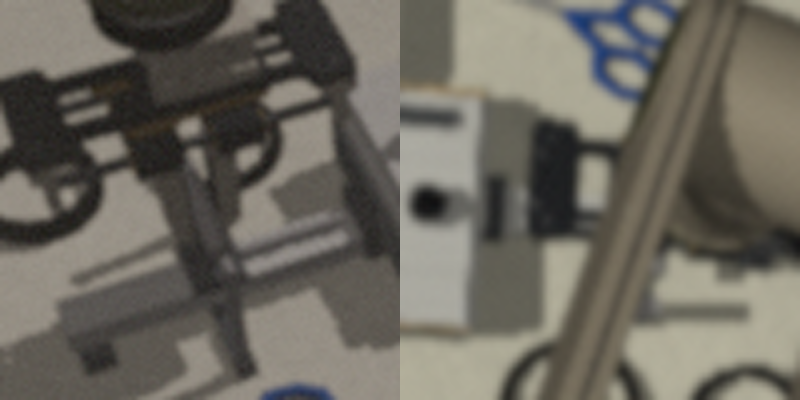

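The bar's axis is at crop column 235 and the post's top centre at column 244.5. The bar therefore looks a few mm short of the mark, so I work it out.

Run:
```python
from h import *
X,Y,yaw=530,44.5,-.081
c,s=np.cos(yaw),np.sin(yaw)
def pr(uv,z):
    p=ray('wrist',uv,z)-[X,Y,0]; return np.round([c*p[0]+s*p[1],-s*p[0]+c*p[1]],1)
f=lambda u,v:(240+u/3,80+v/3)
print('bar',pr(f(235,290),85),pr(f(189,290),85),pr(f(281,290),85),pr(f(236,540),85))
print('post c',pr(f(244.5,157),98),pr(f(225,157),98),pr(f(264,157),98), 'ends',pr(f(244.5,117),98),pr(f(244.5,197),98))
p=r.observe()['tcp_pos']-[X,Y,0]; print('tcp',c*p[0]+s*p[1],-s*p[0]+c*p[1])
```

```text
bar [  39.5 -198.9] [  39.5 -191.3] [  39.4 -206.6] [  -5.7 -198.9]
post c [  61.5 -200.4] [  61.5 -197.6] [  61.5 -203.3] ends [  67.2 -200.4] [  55.7 -200.4]
tcp 0.3367673606661068 -198.14969432070694
```

The measured sizes match the given ones: post 5.7 × 11.5 mm at x = 61.5. The bar needs 1.5 mm more.

Emit:
move_arm(
  moves=[
    [[0,0.0015,0,0,0,0,1],[0,0,0,0,0,0,1],[0,0,0,0,0,0,1],[0,0,0,0,0,0,1]],
  ],
)

```text
time: 9.32
tcp_pos: [514.2, -154.5, 67.0]
eef_rot: [-0.001, 0.999, -0.042, 0.0]
force: [1.8, 6.5, 1.6]
opening: 0.16
grasp_force: 40.0
```

Run:
```python
from h import *
X,Y,yaw=530,44.5,-.081
c,s=np.cos(yaw),np.sin(yaw)
o=r.observe(); p=o['tcp_pos']-[X,Y,0]; print('tcp',c*p[0]+s*p[1],-s*p[0]+c*p[1],o['force'],o['grasp_force'])
a=snap('wrist','w4.png'); print(a[105:119,305:340].mean(2).mean(0).astype(int)); print(a[121:130,305:340].mean(2).mean(0).astype(int), a[185:225,295:340].mean(2).mean(0).astype(int))
cv2.imwrite('pics/c7.png',cv2.cvtColor(cv2.resize(a[80:280,240:480],(720,600),interpolation=cv2.INTER_CUBIC),cv2.COLOR_RGB2BGR))
```

```text
tcp 0.3502381132923347 -199.59493844218397 [1.81181825 6.53655131 1.5970369 ] 39.998493790626526
[175 175 176 176 176 175 174 173 173 173 173 172 172 171 172 173 173 173
 173 172 172 171 171 171 172 172 172 171 169 168 167 167 166 167 167]
[174 173 173 173 169 150 126 130 143 146 145 146 146 145 146 145 144 137
 120  98  83  81  97 111 113 114 114 114 115 116 116 116 115 114 113] [83 82 81 81 81 80 78 71 63 62 65 67 70 73 76 78 79 80 81 83 85 86 88 89
 90 89 89 89 89 88 88 87 86 85 84 82 79 74 66 61 60 60 60 59 59]
```

View pics/c7.png

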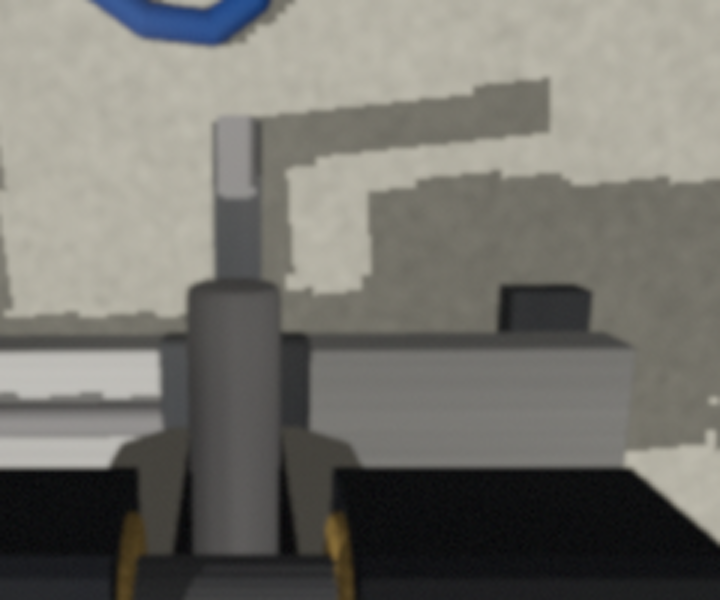

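The post's top is centred at column 237 and the bar's axis at 235, about 0.3 mm apart, so the bar is on the mark with the grip firm.

```bash
python3 -c "
from rig import r
print(r.hand_in())"
```

```text
the job is handed in; nothing more can be done
None
```

The job is handed in: the platen was shut over the bat first, then the draw bar was pulled into line with the index posts (about 0.3 mm off in the last wrist picture) and is held there at 40 N grip, at about 9.4 s of the 45 s allowed.

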